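Transfer a row of water probes to the test rack

ROBOT

A 7-joint arm with a two-finger parallel gripper is mounted at the origin on the work surface. World frame = base frame: x ahead of the robot, y to its left, z up, the work surface at z = 0. Lengths are in m, angles in rad, forces in N, time in s.
With the tool pointing down it reaches from about 0.4 to 0.875 m from the base axis. Payload 19.3 kg.
Tool frame: the origin (TCP) lies between the finger pads; the fingertips stand 17 mm ahead of it and the grasp point (between the pads) lies 2 mm behind it; z points along the fingers, x is the direction in which the jaws open and shut, and the axes are right-handed (so a half turn about z gives the same grasp; the last joint's range is limited). The gripper opens to 85 mm and grips with 20 to 120 N. Pads are 22 mm wide; open, the fingers measure 114 mm over their backs; the gripper's body (76 mm by 85 mm) begins 54 mm behind the grasp point. The pads swing forward as they close: fully open they stand 13 mm farther back than shut.
Start: joints at [-1.408, 0.521, -0.036, 1.599, 0.021, 1.021, -0.113], TCP at [0.144, 0.608, 0.248] pointing down, gripper open.
Joint ranges: [-2.91, 2.91], [-0.3, 2.13], [-1.5, 1.42], [0.17, 2.43], [-1.26, 4.41], [0.16, 1.93], [-2.52, 2.52]. Speed limits (rad/s): [1.89, 1.89, 2.39, 2.39, 3.01, 3.01, 3.01].

INTERFACE

Orientations are given as [roll, pitch, yaw] about the fixed x, y, z axes, in that order (R = Rz(yaw) Ry(pitch) Rx(roll)).
In Python, from workcell import bot gives the robot as it stands. The module is installed in compiled form; this text tells all that it offers.
- The arm moves only by the tool arm_command, never from a script. Its argument "targets" is a list of rows, each a list of 6 numbers: the shift along the tool's x, y, z in mm, then the turn, a rotation vector about the tool's x, y, z in degrees. In form: [[x, y, z, wx, wy, wz], ...]. A call has 1 to 8 rows; each row shifts and turns the pose as measured when the row begins, along the tool's axes as they then stand; what a row does not reach is not made up. A row lasts 1/10 s, in which the tool goes at most 50 mm and 8.59 degrees, less where a joint would pass 70% of its speed; a pose out of reach is approached as far as the arm can. A call is refused whole if a number of a shift passes 50 or a number of a turn 8.59, either way. A call with a gripper value outside its range is refused whole. "grip" is the opening in per cent of the stroke, from 0 (shut) to 100 (fully open), set as the call begins (left out, the last holds). The fingers move at their own pace and stop on an object; "grip_force" is the grip in N (left out, the last holds). Time passes only in rows, so rows that do not move let the fingers close. It gives the time, the measured TCP pose, the force and the opening at its end, in the units of the state.
- bot.observe(): the state, without advancing time (a new reading comes with each control period).
- bot.grab_frame(name): name is "scene" or "top" or "wrist"; returns a dict with "color" (480x640x3 uint8, red, green, blue), "depth" (480x640 float32, m along the optical axis (not along the pixel's ray), 0 where there is no reading), "fov_y" (degrees; the focal length in pixels is half the picture's height over the tangent of half this angle, whatever the lens; pixels are square), "cx", "cy" (the principal point, pixels), "R" (3x3) and "t" (3): a world point X has camera coordinates R X + t; the wrist camera has in their place "hand_eye" (4x4, takes a point from camera to tool coordinates, whose origin is the TCP and whose axes are the tool frame's). Camera axes: x right, y down, z forward; pixel columns grow to the right and rows downward; lengths in m; the calibration is good to about 2 mm. A picture is of the moment at which its call begins: read the wrist's pose just before it.
- bot.job_done(): hands the job in, once; it reports no verdict.
The state is a dict: "clock": time; "qpos": joint angles; "qd": joint speeds; "joint_efforts": joint torques, N m; "position": TCP position; "tool_rot": TCP orientation; "force": force on the tool from outside, world axes, zero at the start; "moment": the same for the moment, N m; "grip_width": finger opening in m.
Only numpy, scipy, OpenCV 4.12 (cv2) and the standard library are available. Lean on these libraries where they do the work, as an engineer would, in place of code of your own. Each camera call takes 0.05 s, during which the arm holds its last target. There are 200 camera calls.

TASK

Move the four water probes from the drying rack (grey cradles) to the test rack (white combs), in the same order counted from the red end of each rack, so that the one nearest the red end of the drying rack lies nearest the red end of the test rack. Grip each probe at its balance point so that it carries level, and lay it down, not drop it, across both combs with its steel head on the drip-tray side and its balance point midway between the combs.

Things in the scene. Friction and masses are not known exactly. Their poses are not given: they have to be found in the camera images.
- probe_blue_mid (a point): Water probe with a blue band near its tail, lying level. Rod 168 mm long, 0.2 kg. Along its x axis (mm): brass connector, 14 thick, -84 to -66; black body, 26 thick, to +29; plain steel head, 26 thick, to +84. This point: mid-length, on the axis, 62 mm above the table in either rack. The head is heavy: the balance point is at x = +27, about where black meets steel.
- probe_yellow_mid (a point): Water probe with a yellow band near its tail, lying level. Rod 168 mm long, 0.2 kg. Along its x axis (mm): brass connector, 14 thick, -84 to -66; black body, 26 thick, to +29; plain steel head, 26 thick, to +84. This point: mid-length, on the axis, 62 mm above the table in either rack. The head is heavy: the balance point is at x = +27, about where black meets steel.
- probe_green_mid (a point): Water probe with a green band near its tail, lying level. Rod 168 mm long, 0.2 kg. Along its x axis (mm): brass connector, 14 thick, -84 to -66; black body, 26 thick, to +29; plain steel head, 26 thick, to +84. This point: mid-length, on the axis, 62 mm above the table in either rack. The head is heavy: the balance point is at x = +27, about where black meets steel.
- probe_white_mid (a point): Water probe with a white band near its tail, lying level. Rod 168 mm long, 0.2 kg. Along its x axis (mm): brass connector, 14 thick, -84 to -66; black body, 26 thick, to +29; plain steel head, 26 thick, to +84. This point: mid-length, on the axis, 62 mm above the table in either rack. The head is heavy: the balance point is at x = +27, about where black meets steel.
- cradle_blue: Drying-rack cradle that holds the blue probe at the start; fixed. Four alike, grey, 64 mm apart in a row along their x, order varies. V blocks 12 mm thick at y = -36 and +36 mm, tops 66 mm high, V 44 wide, 22 deep. The probe lies along y, head to +y, balance point within 8 mm of the middle. Origin: the cradle's middle at table height.
- cradle_yellow: Drying-rack cradle that holds the yellow probe at the start; fixed. Four alike, grey, 64 mm apart in a row along their x, order varies. V blocks 12 mm thick at y = -36 and +36 mm, tops 66 mm high, V 44 wide, 22 deep. The probe lies along y, head to +y, balance point within 8 mm of the middle. Origin: the cradle's middle at table height.
- cradle_green: Drying-rack cradle that holds the green probe at the start; fixed. Four alike, grey, 64 mm apart in a row along their x, order varies. V blocks 12 mm thick at y = -36 and +36 mm, tops 66 mm high, V 44 wide, 22 deep. The probe lies along y, head to +y, balance point within 8 mm of the middle. Origin: the cradle's middle at table height.
- cradle_white: Drying-rack cradle that holds the white probe at the start; fixed. Four alike, grey, 64 mm apart in a row along their x, order varies. V blocks 12 mm thick at y = -36 and +36 mm, tops 66 mm high, V 44 wide, 22 deep. The probe lies along y, head to +y, balance point within 8 mm of the middle. Origin: the cradle's middle at table height.
- dry_red_end: Red end block of the drying rack, 18 x 104 mm, top 36 mm above the table, fixed beyond one end or the other of its row of cradles (the other end has a grey block). The first cradle's middle is 50 mm from it, the others 114, 178 and 242 mm. Origin: middle of the block, at table height.
- test_rack: Test rack, fixed, 312 mm along x. White combs 12 mm thick along x at y = -36 and +36 mm, V notches at x = -96, -32, 32, 96 (44 wide, 22 deep, tops 66 mm high). Red end block at x = -146, grey at 146, 36 high. Steel drip tray along +y. Laid probe: along y, axis 62 high, head to +y, balance point at y = 0. Origin: middle, at table height. Either rack may be left or right, yaw up to 0.25 rad.
Mind the look-alikes: they are no part of the job. What is shaped like the part that bears probe_yellow_mid but pink is not meant.

How it is judged:
At the end, for the whole second after the job is handed in: Each probe lies level (6 deg), seated (6 mm in height), in the test-rack notches with the same number from the red end as its drying-rack cradle; within 10 mm across, and 15 mm lengthwise of balance point midway; heads on the tray side; all released, at rest (((horizontal distance between cradle_blue and dry_red_end between 0.03 and 0.07 m and x of probe_blue_mid in the frame of test_rack between -0.106 and -0.086 m) or (horizontal distance between cradle_blue and dry_red_end between 0.094 and 0.134 m and x of probe_blue_mid in the frame of test_rack between -0.042 and -0.022 m) or (horizontal distance between cradle_blue and dry_red_end between 0.158 and 0.198 m and x of probe_blue_mid in the frame of test_rack between 0.022 and 0.042 m) or (horizontal distance between cradle_blue and dry_red_end between 0.222 and 0.262 m and x of probe_blue_mid in the frame of test_rack between 0.086 and 0.106 m)) and y of probe_blue_mid in the frame of test_rack between -0.042 and -0.012 m and z of probe_blue_mid in the frame of test_rack between 0.056 and 0.068 m and x of test_rack in the frame of probe_blue_mid between 0.009 and 0.045 m and angle between probe_blue_mid's own x axis and vertical between 1.471 and 1.671 rad and linear speed of each of probe_blue, probe_yellow, probe_green, probe_white below 0.02 m/s and contact force between each of probe_blue, probe_yellow, probe_green, probe_white and the fingers below 0.1 N and ((horizontal distance between cradle_yellow and dry_red_end between 0.03 and 0.07 m and x of probe_yellow_mid in the frame of test_rack between -0.106 and -0.086 m) or (horizontal distance between cradle_yellow and dry_red_end between 0.094 and 0.134 m and x of probe_yellow_mid in the frame of test_rack between -0.042 and -0.022 m) or (horizontal distance between cradle_yellow and dry_red_end between 0.158 and 0.198 m and x of probe_yellow_mid in the frame of test_rack between 0.022 and 0.042 m) or (horizontal distance between cradle_yellow and dry_red_end between 0.222 and 0.262 m and x of probe_yellow_mid in the frame of test_rack between 0.086 and 0.106 m)) and y of probe_yellow_mid in the frame of test_rack between -0.042 and -0.012 m and z of probe_yellow_mid in the frame of test_rack between 0.056 and 0.068 m and x of test_rack in the frame of probe_yellow_mid between 0.009 and 0.045 m and angle between probe_yellow_mid's own x axis and vertical between 1.471 and 1.671 rad and ((horizontal distance between cradle_green and dry_red_end between 0.03 and 0.07 m and x of probe_green_mid in the frame of test_rack between -0.106 and -0.086 m) or (horizontal distance between cradle_green and dry_red_end between 0.094 and 0.134 m and x of probe_green_mid in the frame of test_rack between -0.042 and -0.022 m) or (horizontal distance between cradle_green and dry_red_end between 0.158 and 0.198 m and x of probe_green_mid in the frame of test_rack between 0.022 and 0.042 m) or (horizontal distance between cradle_green and dry_red_end between 0.222 and 0.262 m and x of probe_green_mid in the frame of test_rack between 0.086 and 0.106 m)) and y of probe_green_mid in the frame of test_rack between -0.042 and -0.012 m and z of probe_green_mid in the frame of test_rack between 0.056 and 0.068 m and x of test_rack in the frame of probe_green_mid between 0.009 and 0.045 m and angle between probe_green_mid's own x axis and vertical between 1.471 and 1.671 rad and ((horizontal distance between cradle_white and dry_red_end between 0.03 and 0.07 m and x of probe_white_mid in the frame of test_rack between -0.106 and -0.086 m) or (horizontal distance between cradle_white and dry_red_end between 0.094 and 0.134 m and x of probe_white_mid in the frame of test_rack between -0.042 and -0.022 m) or (horizontal distance between cradle_white and dry_red_end between 0.158 and 0.198 m and x of probe_white_mid in the frame of test_rack between 0.022 and 0.042 m) or (horizontal distance between cradle_white and dry_red_end between 0.222 and 0.262 m and x of probe_white_mid in the frame of test_rack between 0.086 and 0.106 m)) and y of probe_white_mid in the frame of test_rack between -0.042 and -0.012 m and z of probe_white_mid in the frame of test_rack between 0.056 and 0.068 m and x of test_rack in the frame of probe_white_mid between 0.009 and 0.045 m and angle between probe_white_mid's own x axis and vertical between 1.471 and 1.671 rad); the robot touches nothing.
It fails at once if a probe is tipped more than 20 degrees from level (angle between any of probe_blue_mid, probe_yellow_mid, probe_green_mid, probe_white_mid's own x axis and vertical below 1.222 rad or angle between any of probe_blue_mid, probe_yellow_mid, probe_green_mid, probe_white_mid's own x axis and vertical above 1.92 rad).
It fails at once if a probe is dropped (moves faster than 0.5 m/s out of the fingers) ((contact force between probe_blue and the fingers below 0.05 N and linear speed of probe_blue above 0.5 m/s) or (contact force between probe_yellow and the fingers below 0.05 N and linear speed of probe_yellow above 0.5 m/s) or (contact force between probe_green and the fingers below 0.05 N and linear speed of probe_green above 0.5 m/s) or (contact force between probe_white and the fingers below 0.05 N and linear speed of probe_white above 0.5 m/s)).
It also fails if it takes over 104 s, if anything falls off the work surface, if the arm or the gripper's body presses on something with over 40 N, if the wrist force passes 120 N, or if a joint passes its speed limit or range.

## Working session

There is one attempt and no reset: what is moved stays moved. The work goes in short steps, Python scripts to look and compute and a tool call to move; the robot and the scene stay as the last step left them, time stands still between calls to the robot, and variables do not carry over. Pictures are saved under pics/ and viewed, about 12 in all and at most 16, crops included, and the job is handed in when it is done.

Besides the shell and the picture viewer there is one more tool, called after "Request:" as a command line: name --pt "numbers of a row" for each row, then --argument value for the rest. arm_command: Moves the arm, as the interface text tells. Its arguments: {"type":"object","properties":{"targets":{"type":"array"},"grip":{"type":"number"},"grip_force":{"type":"number"}},"required":["targets"]}

```bash
mkdir -p pics
python3 - <<'E'
from workcell import bot
import cv2,numpy as np
s=bot.observe(); print({k:np.round(v,3).tolist() for k,v in s.items()})
for n in("top","scene"):
    f=bot.grab_frame(n); cv2.imwrite(f"pics/{n}0.png",f["color"][:,:,::-1]); np.save(f"pics/{n}0d.npy",f["depth"])
    print(n,f["fov_y"],f["cx"],f["cy"],np.round(f["R"],4).tolist(),np.round(f["t"],4).tolist())
E
```

```text
{'clock': 0.0, 'qpos': [-1.408, 0.522, -0.036, 1.6, 0.021, 1.021, -0.113], 'qd': [-0.001, -0.0, 0.001, 0.001, -0.001, 0.001, 0.001], 'joint_efforts': [-0.002, -92.711, 1.979, -36.993, 0.018, 0.008, 0.0], 'position': [0.144, 0.608, 0.248], 'tool_rot': [3.142, 0.001, 1.338], 'force': [-0.554, 0.804, -0.235], 'moment': [0.035, 0.022, -0.013], 'grip_width': 0.085}
top 50.51013911550555 323.81803534266163 238.2049689036975 [[-0.0079, -1.0, 0.0001], [-0.9924, 0.0078, -0.1225], [0.1225, -0.001, -0.9925]] [-0.0879, 0.574, 0.9472]
scene 51.27897592230623 316.9208372824992 239.47313529195534 [[0.8667, 0.4988, 0.0103], [0.3359, -0.5681, -0.7513], [-0.3689, 0.6546, -0.6599]] [-0.4445, -0.159, 1.1474]
```

View pics/top0.png

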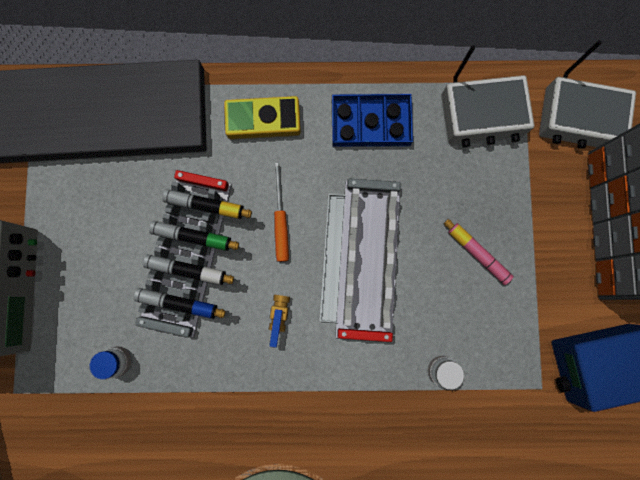

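View pics/scene0.png

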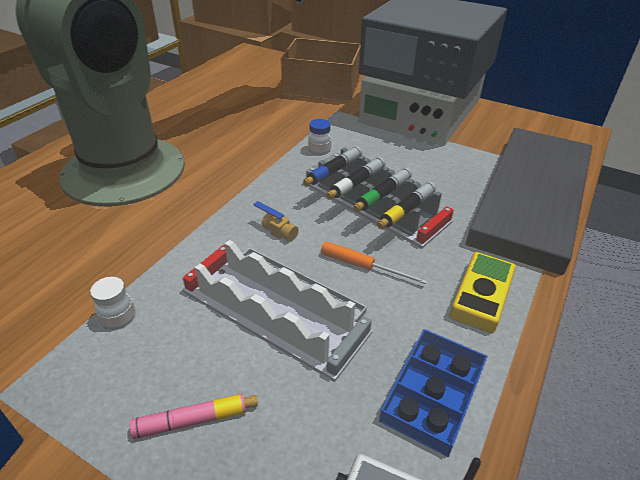

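The top view has the drying rack on the left with its red end at the far side (201,180). The order from red is yellow (205,203), green (200,237), white (190,271), blue (180,303). The test rack is at about (368,260), with its red end near the robot (366,336) and its tray on the left (333,260). The pink rod at (478,252) is the look-alike and lies off the racks. All four heads already point left, which is the tray side.

```bash
cat > h.py <<'E'
import cv2,numpy as np
def cloud(f,R=None,t=None,d=None):
    d=f["depth"] if d is None else d
    F=240/np.tan(np.radians(f["fov_y"]/2)); v,u=np.mgrid[:480,:640]
    P=np.stack([(u-f["cx"])/F*d,(v-f["cy"])/F*d,d],-1)
    R=f["R"] if R is None else R; t=f["t"] if t is None else t
    return (P-np.asarray(t))@np.asarray(R)
E
python3 - <<'E'
from workcell import bot
import cv2,numpy as np
from h import *
for n in("top","scene"):
    f=bot.grab_frame(n); W=cloud(f); c=f["color"]; hsv=cv2.cvtColor(c,cv2.COLOR_RGB2HSV)
    if n=="top": m0=np.zeros((480,640),bool); m0[160:345,110:410]=1; 
    z=W[...,2]; ok=f["depth"]>0
    if n=="top": print("mat z",np.median(z[350:380,200:320]))
    m0=ok&(W[...,0]>.3)&(W[...,0]<.75)&(W[...,1]>-.35)&(W[...,1]<.4)
    # red blocks
    red=m0&((hsv[...,0]<6)|(hsv[...,0]>174))&(hsv[...,1]>170)&(hsv[...,2]>90)&(abs(z-.036)<.006)
    k,l,st,_=cv2.connectedComponentsWithStats(red.astype(np.uint8))
    for i in range(1,k):
        if st[i,4]>60:
            p=W[l==i]; r=cv2.minAreaRect((p[:,:2]*1000).astype(np.float32)); print(n,"red",st[i],np.round(p.mean(0),4),np.round(r[0]),np.round(r[1]),r[2])
    hi=m0&(z>.067)&(z<.09)
    k,l,st,_=cv2.connectedComponentsWithStats(hi.astype(np.uint8))
    for i in range(1,k):
        if st[i,4]>100:
            p=W[l==i]; r=cv2.minAreaRect((p[:,:2]*1000).astype(np.float32)); print(n,"hi",st[i],np.round(r[0],1),np.round(r[1],1),round(r[2],1),"zmax",np.percentile(p[:,2],95))
    hi=m0&(z>.057)&(z<.075)&(W[...,1]<.02)
    k,l,st,_=cv2.connectedComponentsWithStats(cv2.dilate(hi.astype(np.uint8),np.ones((3,3))))
    for i in range(1,k):
        if st[i,4]>20:
            p=W[(l==i)&hi]; print(n,"tooth",st[i],np.round(p.mean(0),4))
E
```

```text
mat z 0.0006124527202267919
top red [175 171  51  18 368] [0.6914 0.1487 0.0361] [692. 149.] [101.  18.] 76.86924743652344
top red [338 329  55  13 437] [ 0.3885 -0.1678  0.0359] [ 388. -168.] [102.  17.] 85.46923828125
top hi [ 162  189   89   30 1041] [634.8 127.9] [167.9  25.9] 77.0 zmax 0.0767723092756203
top hi [ 149  222   89   29 1059] [574.6 150.9] [167.9  25.3] 77.5 zmax 0.07683507730845131
top hi [ 143  255   90   30 1091] [511.5 160. ] [167.7  25.1] 77.1 zmax 0.07691129260583915
top hi [ 134  289   90   30 1104] [449.3 174.7] [168.   25.4] 77.1 zmax 0.07661959612114165
top hi [ 89 351  28  29 572] [341.4 309.3] [48.1 48.7] 67.6 zmax 0.07253583678782523
top hi [436 361  28  26 543] [ 321.8 -317.1] [49.6 42.6] 87.5 zmax 0.07315362480044311
top tooth [351 188   9  13 110] [ 0.6544 -0.1522  0.064 ]
top tooth [389 190   9  14 116] [ 0.6483 -0.2237  0.064 ]
top tooth [349 212   9  23 188] [ 0.5988 -0.1477  0.064 ]
top tooth [387 213  10  24 203] [ 0.593  -0.2192  0.064 ]
top tooth [347 244   9  24 199] [ 0.5358 -0.143   0.064 ]
top tooth [385 248  10  23 207] [ 0.5296 -0.2145  0
[... 983 characters left out ...]
49.1 42.3] 88.9 zmax 0.07252895782628427
scene tooth [224 239  15  14 150] [ 0.4178 -0.1349  0.0631]
scene tooth [244 251  24  17 242] [ 0.4745 -0.1398  0.0634]
scene tooth [194 263  16  14 171] [ 0.4121 -0.2066  0.0632]
scene tooth [273 266  26  19 275] [ 0.5377 -0.1448  0.0634]
scene tooth [ 89 276  37  31 879] [ 0.3236 -0.3201  0.0689]
scene tooth [215 276  24  18 272] [ 0.4691 -0.2113  0.0634]
scene tooth [305 282  27  21 301] [ 0.6014 -0.1498  0.0633]
scene tooth [245 293  26  18 294] [ 0.5324 -0.2163  0.0635]
scene tooth [340 300  16  14 166] [ 0.6554 -0.154   0.0633]
scene tooth [277 311  29  21 333] [ 0.5961 -0.2214  0.0635]
scene tooth [313 330  17  15 184] [ 0.6499 -0.2257  0.0637]
```

```bash
cat >> h.py <<'E'
from scipy.spatial.transform import Rotation as Ro, Slerp
def plan(*goals):
    "goals: (x,y,z,yawdeg,n) in m; prints tool-frame rows mm/deg"
    from workcell import bot
    s=bot.observe(); p=np.array(s["position"]); r=Ro.from_euler("xyz",s["tool_rot"])
    print("t %.1f"%s["clock"],"pos",np.round(p*1000,1),"rpy",np.round(np.degrees(s["tool_rot"]),1),"w %.1f"%(s["grip_width"]*1000),"F",np.round(s["force"],1))
    for g in goals:
        x,y,z,yaw,n=g; q=np.array([x,y,z]); rg=Ro.from_euler("xyz",[np.pi,0,np.radians(yaw)])
        dv=(r.inv()*rg).as_rotvec(degrees=True); rows=[]
        rc=r
        for i in range(n):
            rows.append(np.round(np.r_[rc.inv().apply((q-p)/n)*1000,dv/n],1).tolist()); rc=rc*Ro.from_rotvec(dv/n,degrees=True)
        for i in range(0,n,8): print(rows[i:i+8])
        p,r=q,rg
E
python3 - <<'E'
from workcell import bot
from h import *
f=bot.grab_frame("top");W=cloud(f)
for u,v in((15,300),(36,300),(5,240),(30,240)): print(W[v,u].round(3))
plan((.33,.37,.27,30,9),(.641,.1535,.22,-13,9))
E
```

```text
[0.459 0.48  0.062]
[0.459 0.475 0.002]
[0.566 0.477 0.108]
[0.574 0.476 0.034]
t 0.2 pos [144.2 608.  248. ] rpy [180.    0.   76.7] w 85.6 F [-0.1  0.3  0.2]
[[-21.0, 26.2, -2.4, 0.0, 0.0, 5.2], [-18.5, 28.0, -2.4, 0.0, 0.0, 5.2], [-15.9, 29.5, -2.4, 0.0, 0.0, 5.2], [-13.2, 30.9, -2.4, 0.0, 0.0, 5.2], [-10.3, 31.9, -2.4, 0.0, 0.0, 5.2], [-7.4, 32.7, -2.4, 0.0, 0.0, 5.2], [-4.4, 33.3, -2.4, 0.0, 0.0, 5.2], [-1.4, 33.5, -2.4, 0.0, 0.0, 5.2]]
[[1.6, 33.5, -2.4, 0.0, 0.0, 5.2]]
[[17.9, 38.1, 5.6, -0.0, -0.0, 4.8], [21.0, 36.5, 5.6, -0.0, -0.0, 4.8], [24.0, 34.6, 5.6, -0.0, -0.0, 4.8], [26.8, 32.5, 5.6, -0.0, -0.0, 4.8], [29.4, 30.2, 5.6, -0.0, -0.0, 4.8], [31.8, 27.6, 5.6, -0.0, -0.0, 4.8], [34.0, 24.9, 5.6, -0.0, -0.0, 4.8], [35.9, 21.9, 5.6, -0.0, -0.0, 4.8]]
[[37.6, 18.9, 5.6, -0.0, -0.0, 4.8]]
```

Request:
arm_command --pt "-21 26 -3 0 0 5.2" --pt "-18.5 28 -3 0 0 5.2" --pt "-16 29.5 -3 0 0 5.2" --pt "-13 31 -3 0 0 5.2" --pt "-10 32 -3 0 0 5.2" --pt "-7.5 33 -3 0 0 5.2" --pt "-4.5 33.5 -2 0 0 5.2" --pt "-1.5 33.5 -2 0 0 5.2" --grip 50

```text
clock: 1.05
position: [0.3096, 0.3892, 0.2692]
tool_rot: [-3.14, 0.002, 0.592]
force: [1.0, 0.6, 0.3]
grip_width: 0.0428
```

```bash
python3 -c "
from h import *
plan((.641,.1535,.22,-13,10))"
```

```text
t 1.1 pos [309.6 389.2 269.2] rpy [-1.799e+02  1.000e-01  3.390e+01] w 42.8 F [1.  0.6 0.3]
[[14.4, 38.1, 4.8, -0.0, 0.0, 4.7], [17.4, 36.8, 4.8, -0.0, 0.0, 4.7], [20.4, 35.2, 4.9, -0.0, 0.0, 4.7], [23.2, 33.4, 4.9, -0.0, 0.0, 4.7], [25.8, 31.4, 4.9, -0.0, 0.0, 4.7], [28.3, 29.2, 4.9, -0.0, 0.0, 4.7], [30.6, 26.8, 4.9, -0.0, 0.0, 4.7], [32.7, 24.2, 4.9, -0.0, 0.0, 4.7]]
[[34.6, 21.4, 4.9, -0.0, 0.0, 4.7], [36.2, 18.5, 4.9, -0.0, 0.0, 4.7]]
```

Tracking is good: about 97% of the commanded motion was reached.

Request:
arm_command --pt "14.5 38 5 0 0 4.7" --pt "17.5 37 5 0 0 4.7" --pt "20.5 35 5 0 0 4.7" --pt "23 33.5 5 0 0 4.7" --pt "26 31.5 5 0 0 4.7" --pt "28.5 29 5 0 0 4.7" --pt "30.5 27 5 0 0 4.7" --pt "32.5 24 5 0 0 4.7"

```text
clock: 1.85
position: [0.5809, 0.1896, 0.229]
tool_rot: [-3.138, 0.001, -0.089]
force: [0.4, -0.4, -0.2]
grip_width: 0.0428
```

Request:
arm_command --pt "34.5 21.5 5 0 0 4.7" --pt "36 18.5 5 0 0 4.7" --pt "0 0 0 0 0 0"

```text
clock: 2.15
position: [0.6506, 0.1337, 0.217]
tool_rot: [-3.141, 0.001, -0.267]
force: [-0.7, -0.4, -0.9]
grip_width: 0.0425
```

```bash
cat >> h.py <<'E'
def wrist(name=None):
    from workcell import bot
    s=bot.observe(); f=bot.grab_frame("wrist")
    T=np.eye(4); T[:3,:3]=Ro.from_euler("xyz",s["tool_rot"]).as_matrix(); T[:3,3]=s["position"]
    M=T@np.array(f["hand_eye"]); R=M[:3,:3].T
    if name: cv2.imwrite(f"pics/{name}.png",f["color"][:,:,::-1])
    return f,cloud(f,R,-R@M[:3,3])
def rods(W,ok,lo=.067,hi=.09):
    m=ok&(W[...,2]>lo)&(W[...,2]<hi)
    k,l,st,_=cv2.connectedComponentsWithStats(m.astype(np.uint8))
    for i in range(1,k):
        if st[i,4]>400:
            p=W[l==i]; r=cv2.minAreaRect((p[:,:2]*1000).astype(np.float32)); print("rod px",st[i][:4],np.round(r[0],1),np.round(r[1],1),round(r[2],1),"z95 %.4f"%np.percentile(p[:,2],95))
E
python3 -c "
from h import *
f,W=wrist('w1'); rods(W,f['depth']>0)
plan((.641,.1535,.12,-13,3))"
```

```text
rod px [181 108  62 227] [575.7 152. ] [164.6  24.6] 77.1 z95 0.0749
rod px [282 119  46 227] [635.2 127.1] [168.4  24.6] 77.3 z95 0.0748
rod px [ 85 121  75 227] [512.  159.2] [168.2  24.7] 77.3 z95 0.0750
rod px [  0 125  78 225] [450.5 173.7] [168.2  24.7] 76.8 z95 0.0750
t 2.2 pos [649.1 135.8 217.2] rpy [-1.799e+02  1.000e-01 -1.510e+01] w 42.9 F [-0.8  0.3  0.4]
[[-4.1, -4.9, 32.4, -0.0, 0.0, -0.7], [-4.1, -5.0, 32.4, -0.0, 0.0, -0.7], [-4.0, -5.1, 32.4, -0.0, 0.0, -0.7]]
```

View pics/w1.png

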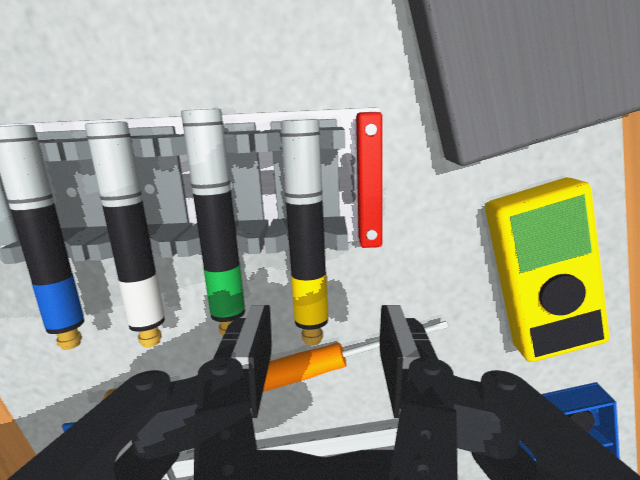

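The wrist view confirms the top view. Yellow (305,230) is nearest the red block (368,180), then green (215,220), white (125,230) and blue (38,240). The positions agree within 1.5 mm.

Request:
arm_command --pt "-4 -5 32 0 0 -0.7" --pt "-4 -5 32 0 0 -0.7" --pt "-4 -5 28 0 0 -0.7" --pt "0 0 0 0 0 0"

```text
clock: 2.6
position: [0.6398, 0.1566, 0.1233]
tool_rot: [-3.137, 0.001, -0.222]
force: [-1.4, 0.1, 0.4]
grip_width: 0.043
```

```bash
python3 -c "
from h import *
plan((.641,.1535,.06,-13,4))"
```

```text
t 2.6 pos [639.8 156.6 123.3] rpy [-1.798e+02  1.000e-01 -1.270e+01] w 43.0 F [-1.4  0.1  0.4]
[[0.5, 0.8, 15.8, -0.1, 0.0, 0.1], [0.5, 0.7, 15.8, -0.1, 0.0, 0.1], [0.5, 0.7, 15.8, -0.1, 0.0, 0.1], [0.5, 0.7, 15.8, -0.1, 0.0, 0.1]]
```

Request:
arm_command --pt "0.5 1 16 0 0 0" --pt "0.5 1 16 0 0 0" --pt "0.5 0.5 16 0 0 0" --pt "0 0 13 0 0 0" --pt "0 0 0 0 0 0" --pt "0 0 0 0 0 0"

```text
clock: 3.2
position: [0.6421, 0.1545, 0.0613]
tool_rot: [-3.135, -0.001, -0.221]
force: [-0.1, -0.2, -0.1]
grip_width: 0.0429
```

```bash
python3 -c "
from h import *
plan((.641,.1535,.06,-13,1))"
```

```text
t 3.2 pos [642.1 154.5  61.3] rpy [-1.796e+02 -1.000e-01 -1.270e+01] w 42.9 F [-0.1 -0.2 -0.1]
[[-0.9, 1.2, 1.2, -0.4, -0.1, 0.3]]
```

Request:
arm_command --pt "-1 1 1 -0.4 0 0.3" --pt "0 0 0 0 0 0" --pt "0 0 0 0 0 0" --pt "0 0 0 0 0 0" --pt "0 0 0 0 0 0" --grip 0 --grip_force 60

```text
clock: 3.7
position: [0.6411, 0.154, 0.062]
tool_rot: [3.141, -0.002, -0.227]
force: [0.5, 0.8, -1.8]
grip_width: 0.0244
```

Request:
arm_command --pt "0 0 -5 0 0 0" --pt "0 0 -8 0 0 0" --pt "0 0 -12 0 0 0" --pt "0 0 -20 0 0 0" --pt "0 0 -25 0 0 0" --pt "0 0 0 0 0 0"

```text
clock: 4.3
position: [0.6416, 0.1537, 0.1385]
tool_rot: [3.141, -0.004, -0.228]
force: [0.9, -0.0, -2.0]
grip_width: 0.0243
```

```bash
python3 -c "
from h import *
plan((.4381,-.1722,.145,-4.5,12))
f,W=wrist('w2'); 
"
```

```text
t 4.3 pos [641.6 153.7 138.5] rpy [180.   -0.2 -13. ] w 24.3 F [ 0.9 -0.  -2. ]
[[-10.4, 30.3, -0.6, 0.0, -0.0, -0.7], [-10.8, 30.2, -0.6, 0.0, -0.0, -0.7], [-11.1, 30.0, -0.6, 0.0, -0.0, -0.7], [-11.5, 29.9, -0.6, 0.0, -0.0, -0.7], [-11.9, 29.7, -0.6, 0.0, -0.0, -0.7], [-12.3, 29.6, -0.6, 0.0, -0.0, -0.7], [-12.6, 29.4, -0.6, 0.0, -0.0, -0.7], [-13.0, 29.3, -0.6, 0.0, -0.0, -0.7]]
[[-13.3, 29.1, -0.6, 0.0, -0.0, -0.7], [-13.7, 28.9, -0.6, 0.0, -0.0, -0.7], [-14.1, 28.8, -0.6, 0.0, -0.0, -0.7], [-14.4, 28.6, -0.5, 0.0, -0.0, -0.7]]
```

View pics/w2.png

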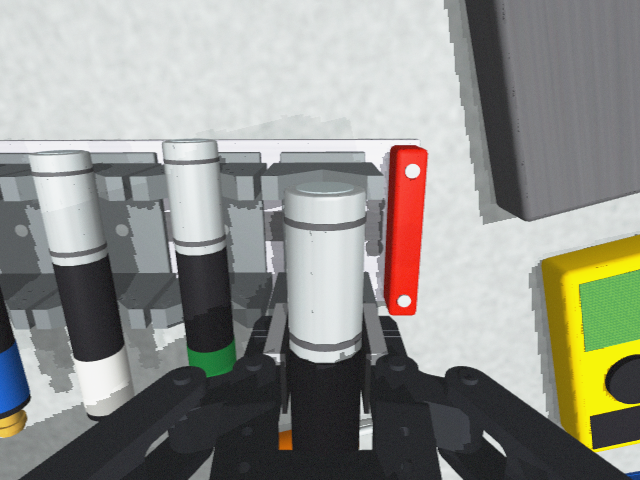

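The yellow probe is lifted and pinched at the black/steel seam (325,350). Next I check that it is level, then carry it smoothly.

```bash
cat >> h.py <<'E'
def tilt():
    f,W=wrist(); s=__import__("workcell").bot.observe(); p=np.array(s["position"])
    h=W[205:340,322:328].reshape(-1,3); h=h[(abs(h[:,2]-p[2]-.012)<.025)]
    d=np.linalg.norm(h[:,:2]-p[:2],axis=1); a=np.polyfit(d,h[:,2],1); print("tilt deg (head up +)",round(np.degrees(np.arctan(a[0])),1),"n",len(h),"axis z at grip %.4f"%(a[1]-.013),"d",d.min().round(4),d.max().round(4))
E
python3 -c "
from h import *
tilt()"
```

```text
tilt deg (head up +) 0.2 n 809 axis z at grip 0.1368 d 0.0108 0.0544
```

Request:
arm_command --pt "-3 10 0 0 0 -0.7" --pt "-7 20 0 0 0 -0.7" --pt "-11 30 0 0 0 -0.7" --pt "-12 30 -1 0 0 -0.7" --pt "-12 30 -1 0 0 -0.7" --pt "-12 30 -1 0 0 -0.7" --pt "-13 30 -1 0 0 -0.7" --pt "-13 30 -1 0 0 -0.7"

```text
clock: 5.2
position: [0.5124, -0.0458, 0.1363]
tool_rot: [3.137, 0.007, -0.116]
force: [0.3, -0.2, -1.2]
grip_width: 0.0243
```

Request:
arm_command --pt "-13 29 -1 0 0 -0.7" --pt "-13 29 -1 0 0 -0.7" --pt "-14 29 0 0 0 -0.7" --pt "-14 28 0 0 0 -0.7" --pt "-7 14 0 0 0 0" --pt "-3 7 0 0 0 0" --pt "0 0 0 0 0 0"

```text
clock: 5.9
position: [0.4235, -0.186, 0.1377]
tool_rot: [3.136, 0.014, -0.068]
force: [0.5, 0.6, -2.3]
grip_width: 0.024
```

```bash
python3 -c "
from h import *
tilt()
plan((.4381,-.1722,.09,-4.5,4))
f,W=wrist('w3')"
```

```text
tilt deg (head up +) 0.1 n 807 axis z at grip 0.1376 d 0.0102 0.0537
t 6.0 pos [ 423.9 -185.4  137.7] rpy [179.7   0.8  -3.9] w 24.4 F [-0.3 -0.3 -1.2]
[[3.5, -3.6, 11.9, 0.1, 0.2, 0.2], [3.4, -3.6, 11.9, 0.1, 0.2, 0.2], [3.4, -3.6, 11.9, 0.1, 0.2, 0.2], [3.3, -3.6, 11.9, 0.1, 0.2, 0.2]]
```

View pics/w3.png

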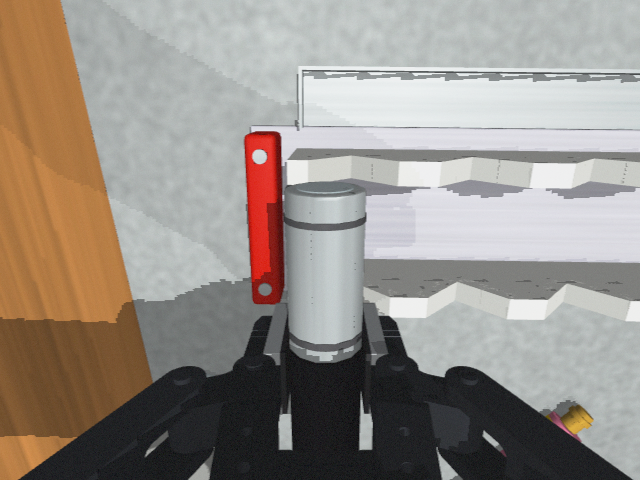

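Request:
arm_command --pt "5 -5 5 0 0.4 0.2" --pt "5 -5 12 0.1 0.4 0.2" --pt "4 -4 15 0.1 0 0.2" --pt "0 0 15 0 0 0" --pt "0 0 0 0 0 0"

```text
clock: 6.5
position: [0.4438, -0.1652, 0.0875]
tool_rot: [3.141, -0.003, -0.069]
force: [0.2, -0.2, -1.4]
grip_width: 0.0242
```

```bash
python3 -c "
from h import *
plan((.4381,-.1722,.064,-4.5,3))"
```

```text
t 6.5 pos [ 443.8 -165.2   87.5] rpy [180.   -0.2  -4. ] w 24.2 F [ 0.2 -0.2 -1.4]
[[-1.8, 2.4, 7.8, 0.0, -0.1, 0.2], [-1.7, 2.4, 7.8, 0.0, -0.1, 0.2], [-1.7, 2.5, 7.8, 0.0, -0.1, 0.2]]
```

Request:
arm_command --pt "-1.5 2 3 0 0 0.2" --pt "-1.5 2 4 0 0 0.2" --pt "-1 1.5 4 0 0 0" --pt "0 0 3 0 0 0" --pt "0 0 0 0 0 0" --pt "0 0 0 0 0 0"

```text
clock: 7.1
position: [0.4404, -0.1698, 0.0735]
tool_rot: [3.141, -0.005, -0.075]
force: [0.4, 0.5, -1.4]
grip_width: 0.0242
```

```bash
python3 -c "
from h import *
plan((.4381,-.1722,.063,-4.5,2))"
```

```text
t 7.1 pos [ 440.4 -169.8   73.5] rpy [180.   -0.3  -4.3] w 24.2 F [ 0.4  0.5 -1.4]
[[-1.1, 1.3, 5.2, 0.0, -0.1, 0.1], [-1.1, 1.3, 5.2, 0.0, -0.1, 0.1]]
```

Request:
arm_command --pt "-1.5 1.5 3 0 0 0" --pt "-1 1 4 0 0 0" --pt "0 0 3 0 0 0" --pt "0 0 1 0 0 0" --pt "0 0 0 0 0 0"

```text
clock: 7.6
position: [0.4377, -0.1724, 0.0618]
tool_rot: [3.141, -0.006, -0.076]
force: [-0.0, 0.2, -0.7]
grip_width: 0.0243
```

```bash
python3 -c "
from h import *
plan((.4381,-.1722,.062,-4.5,1)); tilt()"
```

```text
t 7.6 pos [ 437.7 -172.4   61.8] rpy [180.   -0.3  -4.3] w 24.3 F [-0.   0.2 -0.7]
[[0.4, -0.3, -0.2, 0.0, -0.3, 0.2]]
tilt deg (head up +) 0.1 n 805 axis z at grip 0.0617 d 0.0106 0.0542
```

Request:
arm_command --pt "0 0 0 0 0 0" --pt "0 0 0 0 0 0" --pt "0 0 0 0 0 0" --pt "0 0 -8 0 0 0" --pt "0 0 -20 0 0 0" --pt "0 0 -25 0 0 0" --pt "0 0 -25 0 0 0" --grip 50

```text
clock: 8.35
position: [0.4359, -0.1722, 0.1417]
tool_rot: [3.141, -0.001, -0.076]
force: [-0.6, 0.4, 0.7]
grip_width: 0.0426
```

```bash
python3 -c "
from h import *
from workcell import bot
f=bot.grab_frame('top'); rods(cloud(f),f['depth']>0)
plan((.581,.1766,.15,-13,11))"
```

```text
rod px [603 139  22 161] [ 601.2 -625.5] [298.   13.5] 0.0 z95 0.0891
rod px [149 221  90  30] [574.6 150.8] [167.5  25.8] 77.4 z95 0.0767
rod px [  1 223  22 133] [480.7 473.9] [239.7  19.7] 0.1 z95 0.0891
rod px [143 255  90  30] [511.3 159.4] [167.8  25.4] 77.5 z95 0.0768
rod px [134 288  91  31] [449.4 174.5] [167.1  25.3] 77.4 z95 0.0766
rod px [566 327  74  84] [ 357.1 -573.9] [ 88.4 179.6] 52.4 z95 0.0888
rod px [ 89 352  28  28] [340.9 309.5] [48.5 49. ] 39.5 z95 0.0724
t 8.4 pos [ 437.2 -172.8  145. ] rpy [180.   -0.3  -4.4] w 42.7 F [ 2.6 -2.7  5.8]
[[10.6, -32.7, -0.4, 0.0, -0.0, 0.8], [10.1, -32.8, -0.4, 0.0, -0.0, 0.8], [9.7, -33.0, -0.4, 0.0, -0.0, 0.8], [9.2, -33.1, -0.4, 0.0, -0.0, 0.8], [8.8, -33.2, -0.4, 0.0, -0.0, 0.8], [8.3, -33.3, -0.4, 0.0, -0.0, 0.8], [7.9, -33.4, -0.4, 0.0, -0.0, 0.8], [7.4, -33.5, -0.4, 0.0, -0.0, 0.8]]
[[7.0, -33.6, -0.4, 0.0, -0.0, 0.8], [6.5, -33.7, -0.4, 0.0, -0.0, 0.8], [6.1, -33.8, -0.4, 0.0, -0.0, 0.8]]
```

Request:
arm_command --pt "10 -25 -1 0 0 0.8" --pt "10 -33 -1 0 0 0.8" --pt "10 -33 0 0 0 0.8" --pt "9 -33 0 0 0 0.8" --pt "9 -33 0 0 0 0.8" --pt "8 -33 0 0 0 0.8" --pt "8 -33 0 0 0 0.8" --pt "7 -33 0 0 0 0.8"

```text
clock: 9.2
position: [0.5449, 0.0768, 0.1547]
tool_rot: [-3.14, -0.014, -0.201]
force: [0.3, -0.0, -0.3]
grip_width: 0.0429
```

Request:
arm_command --pt "6 -33 0 0 0 0.8" --pt "5 -30 0 0 0 0.8" --pt "4 -20 0 0 0 0.5" --pt "0 0 0 0 0 0" --pt "0 0 0 0 0 0"

```text
clock: 9.7
position: [0.5784, 0.1637, 0.157]
tool_rot: [-3.138, -0.015, -0.233]
force: [-0.2, -0.4, -0.5]
grip_width: 0.0427
```

```bash
python3 -c "
from h import *
from workcell import bot
plan((.5811,.1766,.06,-13,5))
f=bot.grab_frame('top'); rods(cloud(f),f['depth']>0)"
```

```text
t 9.7 pos [578.4 163.7 157. ] rpy [-179.8   -0.9  -13.4] w 42.7 F [-0.2 -0.4 -0.5]
[[-0.4, -2.6, 19.4, -0.0, -0.2, -0.1], [-0.3, -2.6, 19.4, -0.0, -0.2, -0.1], [-0.2, -2.6, 19.4, -0.0, -0.2, -0.1], [-0.2, -2.6, 19.4, -0.0, -0.2, -0.1], [-0.1, -2.6, 19.4, -0.0, -0.2, -0.1]]
rod px [604 139  21 161] [ 601.4 -626. ] [298.5  14.9] 0.3 z95 0.0892
rod px [170 226  68  25] [570.4 131. ] [127.1  25.2] 77.3 z95 0.0770
rod px [143 259  90  26] [511.4 159.2] [167.4  25.2] 76.8 z95 0.0767
rod px [134 289  90  30] [449.2 174.6] [168.4  25.6] 77.6 z95 0.0766
rod px [337 301  92  19] [ 435.6 -198.6] [167.7  25. ] 85.4 z95 0.0769
rod px [566 327  74  84] [ 357.2 -574.8] [ 88.8 180.6] 52.2 z95 0.0886
rod px [ 89 352  29  28] [341.1 309.2] [48.4 48.5] 56.9 z95 0.0726
rod px [436 361  28  29] [ 318.7 -317.1] [48.3 47.5] 43.4 z95 0.0728
```

Yellow is placed: its balance point is within 1 mm of target and it lies level. Next is green.

Request:
arm_command --pt "-0.5 -3 20 0 -0.3 0" --pt "-0.5 -3 20 0 -0.3 0" --pt "0 -3 20 0 -0.2 0" --pt "0 -2 18 0 0 0" --pt "0 -1 14 0 0 0" --pt "0 0 0 0 0 0" --pt "0 0 0 0 0 0"

```text
clock: 10.45
position: [0.5793, 0.1714, 0.0577]
tool_rot: [-3.14, 0.003, -0.239]
force: [-0.3, 0.4, 0.3]
grip_width: 0.0428
```

```bash
python3 -c "
from h import *
plan((.5811,.1766,.061,-13,1))"
```

```text
t 10.4 pos [579.3 171.4  57.7] rpy [-179.9    0.2  -13.7] w 42.8 F [-0.3  0.4  0.3]
[[0.5, -5.5, -3.3, -0.1, 0.2, -0.7]]
```

Request:
arm_command --pt "0.5 -3.5 -2 0 0.2 -0.7" --pt "0 -2 -1.5 0 0 0" --pt "0 0 0 0 0 0" --pt "0 0 0 0 0 0"

```text
clock: 10.85
position: [0.5823, 0.1773, 0.0638]
tool_rot: [-3.138, -0.004, -0.226]
force: [-0.2, 0.0, 0.4]
grip_width: 0.0424
```

```bash
python3 -c "
from h import *
plan((.5811,.1766,.061,-13,1))"
```

```text
t 10.8 pos [582.3 177.3  63.8] rpy [-179.8   -0.2  -13. ] w 42.4 F [-0.2  0.   0.4]
[[-1.0, 0.9, 2.8, -0.2, -0.2, 0.0]]
```

Now I grip green, lift it, and carry it.

Request:
arm_command --pt "-1 1 2 -0.2 0 0" --pt "0 0 0 0 0 0" --pt "0 0 0 0 0 0" --pt "0 0 0 0 0 0" --pt "0 0 0 0 0 0" --grip 0

```text
clock: 11.35
position: [0.5802, 0.1768, 0.0623]
tool_rot: [-3.141, -0.003, -0.226]
force: [-1.0, 0.5, 1.4]
grip_width: 0.0241
```

Request:
arm_command --pt "0 0 -5 0 0 0" --pt "0 0 -8 0 0 0" --pt "0 0 -12 0 0 0" --pt "0 0 -20 0 0 0" --pt "0 0 -25 0 0 0" --pt "0 0 0 0 0 0"

```text
clock: 11.95
position: [0.5798, 0.1762, 0.1375]
tool_rot: [3.141, -0.002, -0.226]
force: [1.0, 0.3, -2.4]
grip_width: 0.0242
```

```bash
python3 -c "
from h import *
tilt()
plan((.5019,-.1772,.14,-4.5,12))"
```

```text
tilt deg (head up +) 0.3 n 803 axis z at grip 0.1358 d 0.0099 0.0542
t 12.0 pos [579.2 176.2 136. ] rpy [179.9  -0.  -13. ] w 24.3 F [-1.   0.6 -3.1]
[[0.3, 30.1, -0.3, 0.0, -0.0, -0.7], [-0.0, 30.1, -0.3, 0.0, -0.0, -0.7], [-0.4, 30.1, -0.3, 0.0, -0.0, -0.7], [-0.8, 30.1, -0.3, 0.0, -0.0, -0.7], [-1.2, 30.1, -0.3, 0.0, -0.0, -0.7], [-1.5, 30.1, -0.3, 0.0, -0.0, -0.7], [-1.9, 30.1, -0.3, 0.0, -0.0, -0.7], [-2.3, 30.1, -0.3, 0.0, -0.0, -0.7]]
[[-2.6, 30.0, -0.3, 0.0, -0.0, -0.7], [-3.0, 30.0, -0.3, 0.0, -0.0, -0.7], [-3.4, 30.0, -0.3, 0.0, -0.0, -0.7], [-3.7, 29.9, -0.3, 0.0, -0.0, -0.7]]
```

Request:
arm_command --pt "0 10 0 0 0 -0.7" --pt "0 20 0 0 0 -0.7" --pt "0 30 -1 0 0 -0.7" --pt "-1 30 -1 0 0 -0.7" --pt "-1 30 -1 0 0 -0.7" --pt "-1 30 -1 0 0 -0.7" --pt "-1 30 -1 0 0 -0.7" --pt "-1 30 -1 0 0 -0.7"

```text
clock: 12.8
position: [0.5317, -0.0376, 0.1382]
tool_rot: [3.138, 0.007, -0.114]
force: [0.7, -0.6, -2.2]
grip_width: 0.0241
```

Request:
arm_command --pt "-2 30 -1 0 0 -0.7" --pt "-2 30 0 0 0 -0.7" --pt "-2 30 0 0 0 -0.7" --pt "-2 25 0 0 0 -0.7" --pt "-1 15 0 0 0 0" --pt "0 7 0 0 0 0" --pt "0 0 0 0 0 0" --pt "0 0 0 0 0 0"

```text
clock: 13.6
position: [0.5011, -0.1863, 0.1364]
tool_rot: [3.136, 0.015, -0.068]
force: [-0.6, -0.2, -1.4]
grip_width: 0.0243
```

```bash
python3 -c "
from h import *
tilt()
plan((.5019,-.1772,.095,-4.5,4))"
```

```text
tilt deg (head up +) -0.1 n 808 axis z at grip 0.1349 d 0.0096 0.0538
t 13.7 pos [ 501.2 -186.1  136.4] rpy [179.7   0.9  -3.8] w 24.3 F [-0.4  0.2 -2.1]
[[0.2, -2.3, 10.3, 0.1, 0.2, 0.2], [0.1, -2.3, 10.3, 0.1, 0.2, 0.2], [0.1, -2.3, 10.3, 0.1, 0.2, 0.2], [0.0, -2.2, 10.4, 0.1, 0.2, 0.2]]
```

Request:
arm_command --pt "0 -3 5 0.1 0.4 0.2" --pt "0 -3 12 0.1 0.4 0.2" --pt "0 -2 16 0.1 0.1 0.2" --pt "0 0 14 0 0 0" --pt "0 0 8 0 0 0" --pt "0 0 0 0 0 0" --pt "0 0 0 0 0 0"

```text
clock: 14.35
position: [0.5029, -0.1713, 0.0783]
tool_rot: [-3.14, -0.003, -0.071]
force: [0.7, 0.9, -1.8]
grip_width: 0.0244
```

```bash
python3 -c "
from h import *
plan((.5019,-.1772,.064,-4.5,3))"
```

```text
t 14.3 pos [ 502.9 -171.3   78.3] rpy [-179.9   -0.2   -4.1] w 24.4 F [ 0.7  0.9 -1.8]
[[-0.2, 2.0, 4.8, -0.0, -0.1, 0.1], [-0.2, 2.0, 4.8, -0.0, -0.1, 0.1], [-0.2, 2.0, 4.8, -0.0, -0.1, 0.1]]
```

Request:
arm_command --pt "-0.3 2.5 3 0 0 0.2" --pt "-0.3 2 5 0 0 0.2" --pt "0 1 4 0 0 0" --pt "0 0 2 0 0 0" --pt "0 0 1 0 0 0" --pt "0 0 0 0 0 0" --pt "0 0 0 0 0 0"

```text
clock: 15.05
position: [0.5027, -0.1774, 0.0645]
tool_rot: [-3.139, -0.006, -0.079]
force: [-0.2, -0.7, -0.4]
grip_width: 0.0238
```

```bash
python3 -c "
from h import *
plan((.5019,-.1772,.063,-4.5,1)); tilt()"
```

```text
t 15.1 pos [ 502.7 -177.4   64.5] rpy [-179.9   -0.3   -4.5] w 23.8 F [-0.2 -0.7 -0.4]
[[-0.8, -0.1, 1.5, -0.1, -0.3, -0.0]]
tilt deg (head up +) 0.3 n 806 axis z at grip 0.0630 d 0.0099 0.0538
```

Request:
arm_command --pt "-0.8 0 1.3 0 -0.3 0" --pt "0 0 0 0 0 0" --pt "0 0 0 0 0 0"

```text
clock: 15.4
position: [0.502, -0.1774, 0.0636]
tool_rot: [-3.139, -0.0, -0.079]
force: [-1.0, 0.6, 1.3]
grip_width: 0.0244
```

Request:
arm_command --pt "0 0 0 0 0 0" --pt "0 0 0 0 0 0" --pt "0 0 0 0 0 0" --pt "0 0 -8 0 0 0" --pt "0 0 -20 0 0 0" --pt "0 0 -25 0 0 0" --pt "0 0 -25 0 0 0" --pt "0 0 0 0 0 0" --grip 50

```text
clock: 16.2
position: [0.5019, -0.1782, 0.1457]
tool_rot: [-3.139, 0.0, -0.08]
force: [-0.3, -0.8, -0.9]
grip_width: 0.0428
```

```bash
python3 -c "
from h import *
plan((.5183,.1858,.15,-13,11))"
```

```text
t 16.2 pos [ 501.9 -178.2  145.7] rpy [-179.9    0.    -4.6] w 42.8 F [-0.3 -0.8 -0.9]
[[-1.2, -33.1, -0.3, -0.0, 0.0, 0.8], [-1.6, -33.1, -0.3, -0.0, 0.0, 0.8], [-2.0, -33.1, -0.3, -0.0, 0.0, 0.8], [-2.5, -33.0, -0.3, -0.0, 0.0, 0.8], [-2.9, -33.0, -0.3, -0.0, 0.0, 0.8], [-3.4, -32.9, -0.4, -0.0, 0.0, 0.8], [-3.8, -32.9, -0.4, -0.0, 0.0, 0.8], [-4.2, -32.8, -0.4, -0.0, 0.0, 0.8]]
[[-4.7, -32.8, -0.4, -0.0, 0.0, 0.8], [-5.1, -32.7, -0.4, -0.0, 0.0, 0.8], [-5.6, -32.7, -0.4, -0.0, 0.0, 0.8]]
```

Request:
arm_command --pt "-1 -25 -1 0 0 0.8" --pt "-1 -33 -1 0 0 0.8" --pt "-2 -33 0 0 0 0.8" --pt "-2 -33 0 0 0 0.8" --pt "-3 -33 0 0 0 0.8" --pt "-3 -33 0 0 0 0.8" --pt "-4 -33 0 0 0 0.8" --pt "-4 -33 0 0 0 0.8"

```text
clock: 17.0
position: [0.5163, 0.0827, 0.1498]
tool_rot: [-3.14, -0.003, -0.204]
force: [0.5, -0.2, 0.2]
grip_width: 0.0427
```

Request:
arm_command --pt "-4 -33 0 0 0 0.8" --pt "-5 -33 0 0 0 0.8" --pt "-4 -25 0 0 0 0.3" --pt "0 -5 0 0 0 0" --pt "0 0 0 0 0 0"

```text
clock: 17.5
position: [0.5232, 0.1884, 0.1493]
tool_rot: [-3.14, -0.002, -0.233]
force: [0.1, -1.4, -0.4]
grip_width: 0.0431
```

```bash
python3 -c "
from h import *
from workcell import bot
plan((.5183,.1858,.06,-13,5))
f=bot.grab_frame('top'); rods(cloud(f),f['depth']>0)"
```

```text
t 17.5 pos [523.2 188.4 149.3] rpy [-1.799e+02 -1.000e-01 -1.330e+01] w 43.1 F [ 0.1 -1.4 -0.4]
[[-0.9, 0.8, 17.9, -0.0, -0.0, -0.1], [-0.9, 0.8, 17.9, -0.0, -0.0, -0.1], [-0.9, 0.7, 17.9, -0.0, -0.0, -0.1], [-0.8, 0.7, 17.9, -0.0, -0.0, -0.1], [-0.8, 0.7, 17.9, -0.0, -0.0, -0.1]]
rod px [604 139  21 161] [ 600.8 -625.7] [297.1  13.4] 0.1 z95 0.0892
rod px [155 258  78  27] [508.6 148.6] [144.1  25.4] 77.5 z95 0.0769
rod px [339 266  91  19] [ 499.5 -202.9] [167.4  25.3] 85.4 z95 0.0770
rod px [137 292  87  27] [449. 171.] [159.1  26. ] 76.7 z95 0.0767
rod px [337 301  92  19] [ 435.7 -198.5] [167.6  24.8] 85.7 z95 0.0768
rod px [565 327  75  84] [ 357.1 -575. ] [ 89.  180.2] 52.4 z95 0.0890
rod px [ 89 352  29  28] [340.9 308.6] [47.6 49.2] 55.6 z95 0.0724
rod px [436 361  28  29] [ 318.4 -317.1] [49.2 47.8] 73.9 z95 0.0728
```

Green is seated on target, about 1 mm off. Now white.

Request:
arm_command --pt "-1 1 18 0 0 -0.2" --pt "-1 1 20 0 0 -0.2" --pt "-1 1 20 0 0 0" --pt "-1 0 17 0 0 0" --pt "0 0 11 0 0 0" --pt "0 0 0 0 0 0" --pt "0 0 0 0 0 0"

```text
clock: 18.25
position: [0.5199, 0.1776, 0.062]
tool_rot: [-3.141, -0.004, -0.235]
force: [-0.3, 0.6, -0.4]
grip_width: 0.0428
```

```bash
python3 -c "
from h import *
plan((.5183,.1858,.061,-13,1))"
```

```text
t 18.2 pos [519.9 177.6  62. ] rpy [-179.9   -0.2  -13.5] w 42.8 F [-0.3  0.6 -0.4]
[[-3.5, -7.6, 1.0, -0.1, -0.2, -0.5]]
```

Request:
arm_command --pt "-2 -4.5 0.5 0 -0.2 -0.5" --pt "-1 -3 0 0 0 0" --pt "0 0 0 0 0 0" --pt "0 0 0 0 0 0"

```text
clock: 18.65
position: [0.5197, 0.1867, 0.0636]
tool_rot: [-3.139, -0.003, -0.226]
force: [-0.6, -0.2, -0.3]
grip_width: 0.0429
```

```bash
python3 -c "
from h import *
plan((.5183,.1858,.061,-13,1))"
```

```text
t 18.6 pos [519.7 186.7  63.6] rpy [-179.8   -0.2  -12.9] w 42.9 F [-0.6 -0.2 -0.3]
[[-1.2, 1.2, 2.6, -0.2, -0.2, 0.1]]
```

Request:
arm_command --pt "-1 1 2 -0.2 0 0" --pt "0 0 0 0 0 0" --pt "0 0 0 0 0 0" --pt "0 0 0 0 0 0" --pt "0 0 0 0 0 0" --grip 0

```text
clock: 19.15
position: [0.5167, 0.1866, 0.0619]
tool_rot: [3.141, 0.0, -0.225]
force: [-0.1, 0.1, 1.9]
grip_width: 0.024
```

Request:
arm_command --pt "0 0 -5 0 0 0" --pt "0 0 -8 0 0 0" --pt "0 0 -12 0 0 0" --pt "0 0 -20 0 0 0" --pt "0 0 -25 0 0 0" --pt "0 0 0 0 0 0"

```text
clock: 19.75
position: [0.5165, 0.1859, 0.1371]
tool_rot: [3.14, 0.001, -0.225]
force: [-0.0, -0.1, -1.3]
grip_width: 0.0242
```

```bash
python3 -c "
from h import *
tilt()
plan((.5657,-.1822,.14,-4.5,12))"
```

```text
tilt deg (head up +) 0.4 n 808 axis z at grip 0.1359 d 0.0101 0.0544
t 19.8 pos [515.9 186.  135.8] rpy [ 1.798e+02  1.000e-01 -1.290e+01] w 24.3 F [ 0.2 -0.4 -2. ]
[[10.9, 29.0, -0.3, 0.0, 0.0, -0.7], [10.5, 29.1, -0.3, 0.0, 0.0, -0.7], [10.2, 29.2, -0.3, 0.0, 0.0, -0.7], [9.8, 29.4, -0.3, 0.0, 0.0, -0.7], [9.5, 29.5, -0.3, 0.0, 0.0, -0.7], [9.1, 29.6, -0.3, 0.0, 0.0, -0.7], [8.7, 29.7, -0.3, 0.0, 0.0, -0.7], [8.4, 29.8, -0.3, 0.0, 0.0, -0.7]]
[[8.0, 29.9, -0.3, 0.0, 0.0, -0.7], [7.6, 30.0, -0.3, 0.0, 0.0, -0.7], [7.3, 30.1, -0.3, 0.0, 0.0, -0.7], [6.9, 30.2, -0.3, 0.0, 0.0, -0.7]]
```

Request:
arm_command --pt "4 10 0 0 0 -0.7" --pt "7 20 0 0 0 -0.7" --pt "10 29 -1 0 0 -0.7" --pt "10 29 -1 0 0 -0.7" --pt "10 29 -1 0 0 -0.7" --pt "9 30 -1 0 0 -0.7" --pt "9 30 -1 0 0 -0.7" --pt "8 30 -1 0 0 -0.7"

```text
clock: 20.6
position: [0.5439, -0.0387, 0.1381]
tool_rot: [3.137, 0.009, -0.113]
force: [0.8, -0.2, -1.7]
grip_width: 0.0242
```

Request:
arm_command --pt "8 30 -1 0 0 -0.7" --pt "8 30 0 0 0 -0.7" --pt "7 30 0 0 0 -0.7" --pt "6 23 0 0 0 -0.7" --pt "4 13 0 0 0 0" --pt "2 6 0 0 0 0" --pt "0 0 0 0 0 0" --pt "0 0 0 0 0 0"

```text
clock: 21.4
position: [0.5619, -0.1874, 0.1351]
tool_rot: [3.136, 0.018, -0.067]
force: [0.3, 0.8, -1.1]
grip_width: 0.0244
```

```bash
python3 -c "
from h import *
tilt()
plan((.5657,-.1822,.08,-4.5,5))"
```

```text
tilt deg (head up +) 0.1 n 808 axis z at grip 0.1340 d 0.0098 0.054
t 21.4 pos [ 562.  -187.1  135.2] rpy [179.7   1.   -3.8] w 24.6 F [-0.1 -0.6 -2.3]
[[0.9, -1.1, 11.0, 0.1, 0.2, 0.1], [0.8, -1.1, 11.0, 0.1, 0.2, 0.1], [0.8, -1.1, 11.0, 0.1, 0.2, 0.1], [0.8, -1.1, 11.0, 0.1, 0.2, 0.1], [0.7, -1.1, 11.0, 0.1, 0.2, 0.1]]
```

Request:
arm_command --pt "1 0 5 0.1 0.4 0.2" --pt "1 0 12 0.1 0.4 0.2" --pt "1 0 16 0.1 0.2 0.2" --pt "0 0 14 0 0 0" --pt "0 0 6 0 0 0" --pt "0 0 0 0 0 0" --pt "0 0 0 0 0 0"

```text
clock: 22.15
position: [0.5657, -0.182, 0.0794]
tool_rot: [-3.14, -0.002, -0.071]
force: [0.9, 0.6, -0.5]
grip_width: 0.0242
```

```bash
python3 -c "
from h import *
plan((.5657,-.1822,.064,-4.5,3))"
```

```text
t 22.1 pos [ 565.7 -182.    79.4] rpy [-1.799e+02 -1.000e-01 -4.100e+00] w 24.2 F [ 0.9  0.6 -0.5]
[[-0.0, 0.1, 5.1, -0.0, -0.0, 0.1], [-0.0, 0.1, 5.1, -0.0, -0.0, 0.1], [-0.0, 0.1, 5.1, -0.0, -0.0, 0.1]]
```

Request:
arm_command --pt "0 0 3 0 0 0.2" --pt "0 0 5 0 0 0.2" --pt "0 0 5 0 0 0" --pt "0 0 2 0 0 0" --pt "0 0 1 0 0 0" --pt "0 0 0 0 0 0" --pt "0 0 0 0 0 0"

```text
clock: 22.85
position: [0.5666, -0.1821, 0.0642]
tool_rot: [-3.14, -0.004, -0.079]
force: [-0.3, 0.6, -0.4]
grip_width: 0.0242
```

```bash
python3 -c "
from h import *
plan((.5657,-.1822,.063,-4.5,1)); tilt()"
```

```text
t 22.9 pos [ 566.6 -182.1   64.2] rpy [-179.9   -0.3   -4.5] w 24.2 F [-0.3  0.6 -0.4]
[[-0.9, 0.2, 1.2, -0.1, -0.3, -0.0]]
tilt deg (head up +) 0.4 n 808 axis z at grip 0.0630 d 0.0096 0.0541
```

Request:
arm_command --pt "-0.8 0 1.3 0 -0.3 0" --pt "0 0 0 0 0 0" --pt "0 0 0 0 0 0"

```text
clock: 23.2
position: [0.5659, -0.1822, 0.0634]
tool_rot: [-3.14, 0.001, -0.079]
force: [-0.4, 0.9, 1.3]
grip_width: 0.024
```

Request:
arm_command --pt "0 0 0 0 0 0" --pt "0 0 0 0 0 0" --pt "0 0 0 0 0 0" --pt "0 0 -8 0 0 0" --pt "0 0 -20 0 0 0" --pt "0 0 -25 0 0 0" --pt "0 0 -25 0 0 0" --pt "0 0 0 0 0 0" --grip 50

```text
clock: 24.0
position: [0.5659, -0.1828, 0.1455]
tool_rot: [-3.141, 0.001, -0.08]
force: [0.9, -0.6, -0.1]
grip_width: 0.0429
```

```bash
python3 -c "
from h import *
plan((.4559,.2004,.15,-13,12))"
```

```text
t 24.0 pos [ 565.9 -182.8  145.5] rpy [-1.799e+02  1.000e-01 -4.600e+00] w 42.9 F [ 0.9 -0.6 -0.1]
[[-11.7, -31.1, -0.3, -0.0, 0.0, 0.7], [-12.1, -31.0, -0.3, -0.0, 0.0, 0.7], [-12.4, -30.8, -0.3, -0.0, 0.0, 0.7], [-12.8, -30.7, -0.3, -0.0, 0.0, 0.7], [-13.2, -30.5, -0.3, -0.0, 0.0, 0.7], [-13.6, -30.3, -0.3, -0.0, 0.0, 0.7], [-13.9, -30.2, -0.3, -0.0, 0.0, 0.7], [-14.3, -30.0, -0.4, -0.0, 0.0, 0.7]]
[[-14.7, -29.8, -0.4, -0.0, 0.0, 0.7], [-15.0, -29.6, -0.4, -0.0, 0.0, 0.7], [-15.4, -29.4, -0.4, -0.0, 0.0, 0.7], [-15.8, -29.3, -0.4, -0.0, 0.0, 0.7]]
```

Request:
arm_command --pt "-9 -24 -1 0 0 0.7" --pt "-12 -31 -1 0 0 0.7" --pt "-12 -31 0 0 0 0.7" --pt "-13 -31 0 0 0 0.7" --pt "-13 -31 0 0 0 0.7" --pt "-13 -30 0 0 0 0.7" --pt "-14 -30 0 0 0 0.7" --pt "-14 -30 0 0 0 0.7"

```text
clock: 24.8
position: [0.4947, 0.0697, 0.1489]
tool_rot: [3.141, -0.003, -0.189]
force: [0.4, 1.7, 0.8]
grip_width: 0.0428
```

Request:
arm_command --pt "-14 -30 0 0 0 0.7" --pt "-15 -30 0 0 0 0.7" --pt "-15 -29 0 0 0 0.7" --pt "-12 -24 0 0 0 0.2" --pt "-4 -8 0 0 0 0" --pt "0 0 0 0 0 0" --pt "0 0 0 0 0 0"

```text
clock: 25.5
position: [0.4572, 0.2094, 0.1488]
tool_rot: [-3.141, -0.002, -0.225]
force: [0.6, -0.8, -0.5]
grip_width: 0.0428
```

```bash
python3 -c "
from h import *
from workcell import bot
plan((.4559,.2004,.06,-13,5))
f=bot.grab_frame('top'); rods(cloud(f),f['depth']>0)"
```

```text
t 25.5 pos [457.2 209.4 148.8] rpy [-1.80e+02 -1.00e-01 -1.29e+01] w 42.8 F [ 0.6 -0.8 -0.5]
[[0.1, 1.8, 17.8, -0.0, -0.0, 0.0], [0.1, 1.8, 17.8, -0.0, -0.0, 0.0], [0.1, 1.8, 17.8, -0.0, -0.0, 0.0], [0.1, 1.8, 17.8, -0.0, -0.0, 0.0], [0.1, 1.8, 17.8, -0.0, -0.0, 0.0]]
rod px [604 139  21 161] [ 601.2 -625.8] [297.9  14.1] 0.4 z95 0.0893
rod px [341 232  91  19] [ 563.  -208.5] [167.5  25.2] 85.3 z95 0.0769
rod px [339 266  91  19] [ 499.5 -202.8] [167.3  25.6] 85.2 z95 0.0771
rod px [143 291  81  28] [447.4 166.9] [152.   25.4] 77.5 z95 0.0769
rod px [337 301  92  19] [ 435.5 -198.6] [167.6  25. ] 85.7 z95 0.0768
rod px [566 327  74  84] [ 356.8 -574. ] [ 88.3 179.9] 52.6 z95 0.0889
rod px [ 90 352  27  28] [338.4 304.9] [40.3 50. ] 56.2 z95 0.0722
rod px [436 361  28  29] [ 318.9 -317. ] [49.5 47.5] 44.5 z95 0.0730
```

White is seated, about 1 mm off. Now blue.

Request:
arm_command --pt "0 1 18 0 0 0" --pt "0 1 20 0 0 0" --pt "0 1 20 0 0 0" --pt "0 0 17 0 0 0" --pt "0 0 10 0 0 0" --pt "0 0 0 0 0 0" --pt "0 0 0 0 0 0"

```text
clock: 26.25
position: [0.4605, 0.1984, 0.0623]
tool_rot: [-3.141, -0.005, -0.237]
force: [0.7, -0.3, -0.3]
grip_width: 0.0427
```

```bash
python3 -c "
from h import *
plan((.4559,.2004,.061,-13,1))"
```

```text
t 26.2 pos [460.5 198.4  62.3] rpy [-180.    -0.3  -13.6] w 42.7 F [ 0.7 -0.3 -0.3]
[[-4.9, -0.8, 1.3, -0.0, -0.3, -0.6]]
```

Request:
arm_command --pt "-3 -0.5 1 0 -0.3 -0.6" --pt "-2 0 0 0 0 0" --pt "0 0 0 0 0 0" --pt "0 0 0 0 0 0"

```text
clock: 26.65
position: [0.4562, 0.2005, 0.0633]
tool_rot: [-3.139, -0.001, -0.226]
force: [0.4, 1.0, -0.6]
grip_width: 0.0428
```

```bash
python3 -c "
from h import *
plan((.4559,.2004,.061,-13,1))"
```

```text
t 26.6 pos [456.2 200.5  63.3] rpy [-1.798e+02 -1.000e-01 -1.290e+01] w 42.8 F [ 0.4  1.  -0.6]
[[-0.3, 0.2, 2.3, -0.2, -0.1, 0.1]]
```

Request:
arm_command --pt "0 0 2 -0.2 0 0" --pt "0 0 0 0 0 0" --pt "0 0 0 0 0 0" --pt "0 0 0 0 0 0" --pt "0 0 0 0 0 0" --grip 0

```text
clock: 27.15
position: [0.4544, 0.2011, 0.0617]
tool_rot: [3.14, 0.002, -0.224]
force: [-0.7, -1.1, 2.7]
grip_width: 0.0239
```

Request:
arm_command --pt "0 0 -5 0 0 0" --pt "0 0 -8 0 0 0" --pt "0 0 -12 0 0 0" --pt "0 0 -20 0 0 0" --pt "0 0 -25 0 0 0" --pt "0 0 0 0 0 0"

```text
clock: 27.75
position: [0.4543, 0.201, 0.1368]
tool_rot: [3.139, 0.003, -0.225]
force: [0.3, -0.0, -2.1]
grip_width: 0.0245
```

```bash
python3 -c "
from h import *
tilt()
plan((.6295,-.1872,.14,-4.5,13))"
```

```text
tilt deg (head up +) 0.0 n 806 axis z at grip 0.1359 d 0.0098 0.0543
t 27.8 pos [453.8 200.9 135.6] rpy [179.8   0.2 -12.9] w 24.2 F [-0.3  0.  -3.5]
[[19.8, 26.1, -0.3, 0.0, 0.0, -0.6], [19.5, 26.3, -0.3, 0.0, 0.0, -0.6], [19.2, 26.5, -0.3, 0.0, 0.0, -0.6], [18.9, 26.8, -0.3, 0.0, 0.0, -0.6], [18.6, 27.0, -0.3, 0.0, 0.0, -0.6], [18.3, 27.2, -0.3, 0.0, 0.0, -0.6], [18.0, 27.4, -0.3, 0.0, 0.0, -0.6], [17.7, 27.6, -0.3, 0.0, 0.0, -0.6]]
[[17.4, 27.8, -0.3, 0.0, 0.0, -0.6], [17.1, 28.0, -0.3, 0.0, 0.0, -0.6], [16.8, 28.2, -0.3, 0.0, 0.0, -0.6], [16.5, 28.3, -0.3, 0.0, 0.0, -0.6], [16.1, 28.5, -0.3, 0.0, 0.0, -0.6]]
```

Request:
arm_command --pt "7 10 0 0 0 -0.6" --pt "13 18 0 0 0 -0.6" --pt "19 26 -1 0 0 -0.6" --pt "19 27 -1 0 0 -0.6" --pt "19 27 -1 0 0 -0.6" --pt "18 27 -1 0 0 -0.6" --pt "18 27 -1 0 0 -0.6" --pt "18 28 -1 0 0 -0.6"

```text
clock: 28.6
position: [0.5484, -0.0115, 0.139]
tool_rot: [3.14, 0.009, -0.127]
force: [-0.5, 0.2, -1.8]
grip_width: 0.0244
```

Request:
arm_command --pt "17 28 -1 0 0 -0.6" --pt "17 28 0 0 0 -0.6" --pt "17 28 0 0 0 -0.6" --pt "17 28 0 0 0 -0.6" --pt "14 22 0 0 0 -0.6" --pt "9 13 0 0 0 0" --pt "4 6 0 0 0 0" --pt "0 0 0 0 0 0"

```text
clock: 29.4
position: [0.6272, -0.1848, 0.1346]
tool_rot: [3.14, 0.017, -0.077]
force: [-1.2, 0.6, -1.7]
grip_width: 0.0244
```

```bash
python3 -c "
from h import *
tilt()
plan((.6295,-.1872,.08,-4.5,5))"
```

```text
tilt deg (head up +) 0.1 n 809 axis z at grip 0.1335 d 0.0094 0.0534
t 29.4 pos [ 627.  -184.1  134.6] rpy [179.9   1.   -4.4] w 24.3 F [ 0.1 -0.4 -3.1]
[[0.7, 0.6, 10.9, 0.0, 0.2, 0.0], [0.7, 0.6, 10.9, 0.0, 0.2, 0.0], [0.7, 0.6, 10.9, 0.0, 0.2, 0.0], [0.6, 0.6, 10.9, 0.0, 0.2, 0.0], [0.6, 0.6, 10.9, 0.0, 0.2, 0.0]]
```

Request:
arm_command --pt "1 1 5 0 0.4 0" --pt "1 1 12 0 0.4 0" --pt "1 1 16 0 0.2 0" --pt "0 0 14 0 0 0" --pt "0 0 6 0 0 0" --pt "0 0 0 0 0 0" --pt "0 0 0 0 0 0"

```text
clock: 30.15
position: [0.6289, -0.1809, 0.0786]
tool_rot: [-3.141, -0.001, -0.07]
force: [-0.5, 1.2, -2.5]
grip_width: 0.0246
```

```bash
python3 -c "
from h import *
plan((.6295,-.1872,.064,-4.5,3))"
```

```text
t 30.1 pos [ 628.9 -180.9   78.6] rpy [-1.799e+02 -1.000e-01 -4.000e+00] w 24.6 F [-0.5  1.2 -2.5]
[[0.4, 2.1, 4.9, -0.0, -0.0, 0.2], [0.4, 2.1, 4.9, -0.0, -0.0, 0.2], [0.4, 2.1, 4.9, -0.0, -0.0, 0.2]]
```

Request:
arm_command --pt "0 2.5 3 0 0 0.3" --pt "0 2 5 0 0 0.2" --pt "0 1 5 0 0 0" --pt "0 0 2 0 0 0" --pt "0 0 1 0 0 0" --pt "0 0 0 0 0 0" --pt "0 0 0 0 0 0"

```text
clock: 30.85
position: [0.6291, -0.1872, 0.0628]
tool_rot: [-3.141, -0.003, -0.08]
force: [0.1, -0.4, -1.3]
grip_width: 0.0245
```

```bash
python3 -c "
from h import *
plan((.6295,-.1872,.063,-4.5,1)); tilt()"
```

```text
t 30.9 pos [ 629.1 -187.2   62.8] rpy [-180.    -0.2   -4.6] w 24.5 F [ 0.1 -0.4 -1.3]
[[0.4, -0.0, -0.2, -0.0, -0.2, -0.1]]
tilt deg (head up +) 0.2 n 806 axis z at grip 0.0618 d 0.0101 0.0541
```

Request:
arm_command --pt "0 0 0 0 0 0" --pt "0 0 0 0 0 0" --pt "0 0 0 0 0 0" --pt "0 0 -8 0 0 0" --pt "0 0 -20 0 0 0" --pt "0 0 -30 0 0 0" --pt "0 0 -30 0 0 0" --pt "0 0 -30 0 0 0" --grip 50

```text
clock: 31.7
position: [0.6273, -0.1869, 0.1836]
tool_rot: [-3.141, 0.001, -0.08]
force: [-0.1, -0.3, 0.2]
grip_width: 0.0424
```

Request:
arm_command --pt "-10 -25 -10 0 0 0" --pt "-10 -35 0 0 0 0" --pt "-10 -35 0 0 0 0" --pt "-10 -35 0 0 0 0" --pt "-10 -35 0 0 0 0" --pt "-10 -35 0 0 0 0" --pt "0 -20 0 0 0 0" --pt "0 0 0 0 0 0"

```text
clock: 32.5
position: [0.5859, 0.0435, 0.2048]
tool_rot: [-3.14, -0.012, -0.084]
force: [0.7, -0.9, -0.2]
grip_width: 0.0426
```

```bash
python3 -c "
from h import *
from workcell import bot
for n in('top','scene'):
    f=bot.grab_frame(n); rods(cloud(f),f['depth']>0); cv2.imwrite('pics/%s_end.png'%n,f['color'][:,:,::-1])
t=np.array([.5338,-.1797]); a=np.radians(-4.5); print('targets balance->mid', [(t+s*np.array([np.cos(a),np.sin(a)])-.027*np.array([-np.sin(a),np.cos(a)])).round(4).tolist() for s in(-.096,-.032,.032,.096)])
plan()"
```

```text
rod px [603 139  22 161] [ 601.  -625.7] [297.6  14.2] 0.0 z95 0.0891
rod px [344 199  89  18] [ 626.5 -213.3] [166.6  25.4] 85.7 z95 0.0771
rod px [  2 223  21 133] [480.4 473.8] [ 19.6 239.1] 89.8 z95 0.0891
rod px [341 232  91  19] [ 563.  -208.5] [167.8  25.5] 85.4 z95 0.0769
rod px [339 266  91  19] [ 499.2 -202.8] [167.3  25.4] 85.5 z95 0.0768
rod px [337 301  92  19] [ 435.6 -198.6] [167.7  25.4] 85.5 z95 0.0768
rod px [566 327  74  84] [ 357.2 -574.5] [ 89.1 179.9] 52.4 z95 0.0889
rod px [436 361  28  29] [ 318.7 -317.1] [49.6 47.6] 44.1 z95 0.0729
rod px [505  12 135  29] [ 733.6 1326.1] [ 33.2 431.1] 89.2 z95 0.0889
rod px [287  44  65  14] [119.7 672. ] [194.9  91.2] 46.2 z95 0.0887
rod px [281  65  70  15] [193.  543.6] [196.6  15.4] 17.2 z95 0.0890
rod px [399  74  86  48] [588.1 600.5] [320.8 122.6] 65.1 z95 0.0888
rod px [ 74 132  83  35] [ 33.2 -20.9] [173.4 100.6] 57.2 z95 0.0888
rod px [174 238  80  66] [ 436.4 -198.1] [170.3  25.2] 84.9 z95 0.0768
rod px [205 252  78  70] [ 499.3 -203.6] [169.1  25. ] 85.4 z95 0.0766
rod px [238 268  77  75] [ 563.  -207.9] [170.8  25.9] 84.9 z95 0.0767
rod px [ 90 277  34  25] [ 317.8 -317.3] [48.  49.7] 65.3 z95 0.0726
rod px [274 284  75  81] [ 626.5 -213.4] [169.4  25.6] 85.4 z95 0.0769
targets balance->mid [[0.436, -0.1991], [0.4998, -0.2041], [0.5636, -0.2091], [0.6274, -0.2141]]
t 32.6 pos [585.9  40.4 204.8] rpy [-180.    -0.7   -5. ] w 42.9 F [ 0.3 -1.   1. ]
```

View pics/top_end.png

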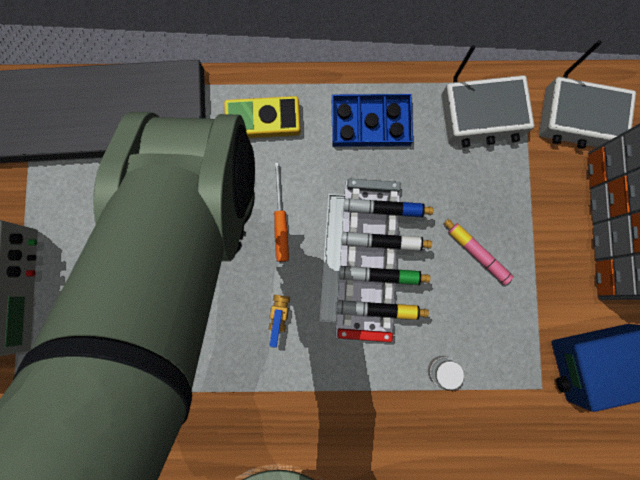

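The picture shows all four probes in the test rack. From the red end (366,336) they run yellow (385,311), green (385,275), white (385,241), blue (385,208), with heads on the tray side. The arm is clear of them.

Request:
arm_command --pt "0 0 0 0 0 0" --pt "0 0 0 0 0 0" --pt "0 0 0 0 0 0"

```text
clock: 32.9
position: [0.5861, 0.0369, 0.2054]
tool_rot: [3.141, -0.013, -0.091]
force: [0.9, 0.6, -0.2]
grip_width: 0.0429
```

```bash
python3 -c "
from workcell import bot
print(bot.job_done())"
```

```text
the job is handed in; nothing more can be done
None
```

I moved all four probes to the test rack in the drying-rack order from the red end (yellow, green, white, blue), gripping each at its balance point, and handed the job in at about 33 s. The hand-in reported no verdict.

- **Final position:** in the last top and scene views each probe was within about 1.5 mm of its target, with heads on the tray side. Probe tops stood about 77 mm in those cameras, the same as in the drying rack.
- **Level:** in-hand tilt stayed at or below 0.4° on every check, and each probe was level when released.
- **Disagreements:** the cameras differed by 1–2 mm, which is within their calibration. Moves often drifted 5–20 mm off the planned point, and I corrected that before each grasp and release. No check failed.

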